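# Scan a control module with the bench data terminal

### The job

Book in the larger of the two black control modules: draw the data terminal out of its charging cradle by the head, lay it screen up on the rubber mat, and take it again by its narrow keypad half. Held that way, point its scan window down at the middle of the barcode label on top of the module and keep it steady for about two seconds so that it reads. Then lay the terminal, screen up, on the mat again without letting it drop, and leave everything else where it is.

Things in the scene. Friction and masses are not known exactly. Their poses are not given: they have to be found in the camera images.
- terminal_center (a point): Centre of the data terminal, a loose grey brick 170 mm long, about 0.34 kg, edges rounded 5 mm. x runs along its length to the nose, y across it, z out of its screen. Its flat back is 16 mm below this point, so lying screen up on the mat it is 19 mm above the bench. It starts in the cradle, nose up, leaning back: its length rises 58 degrees from the bench, screen to the front and up.
- terminal_head (a point): Centre of the terminal's wide head with the screen (same axes), 45 mm towards the nose from its centre: 80 mm long, 60 mm wide, 34 mm thick. It stands free above the cradle.
- terminal_keypad (a point): Centre of the terminal's narrow keypad half (same axes), 39 mm behind its centre: 46 mm wide, 30 mm thick, reaching from 5 mm ahead of to 85 mm behind the terminal's centre. For scanning it is to be held here, with the middle of the finger pads at least 12 mm behind the terminal's centre.
- terminal_window (a point): Scan window in the middle of the nose end, 86 mm ahead of the terminal's centre (same axes); it looks straight out along x. It reads a label whose middle is 60 to 180 mm ahead and within 20 mm of its line of sight, at most 40 degrees from square on, while still (under 20 mm/s and 0.15 rad/s) for 1.2 s.
- cradle_pocket (a point): Where the docked terminal's centre lies in the charging cradle (black, screwed down, foot 130 x 110 mm), 120 mm above the bench; x points to the cradle's rear, z up. The pocket wraps the keypad half on all sides (6 mm walls, 2.5 mm play each side, 3 mm in front) up to 5 mm below the terminal's centre. Draw the terminal some 90 mm along its own length to clear it.
- mat: Black rubber mat fixed on the bench, 240 x 240 x 3 mm, sides along its x and y, origin in the middle of its underside. The terminal's centre is to lie over it.
- module_label (a point): Middle of the white barcode label (70 x 45 mm) on top of the larger control module: a loose black housing 140 (x) x 110 x 38 mm, 0.65 kg, with small mounting ears at its sides and two connectors in its -x end. The label faces straight up (z), 38.5 mm above the bench. Not to be touched by the terminal or moved by 10 mm.
- small_module_center (a point): Centre of the smaller control module: a loose black housing 90 x 75 x 48 mm with one connector and a label of its own. Leave alone (10 mm). It and the larger module may stand in each other's place.
- hydraulic_unit: Hydraulic unit: aluminium valve block 100 x 80 x 42 mm with an upright black pump motor (60 mm diameter, up to 108 mm above the bench) and yellow port caps, 1.9 kg, origin under the block's middle; leave alone (within 10 mm).
- screwdriver: Blue-handled screwdriver 200 mm long lying on the bench, origin near its middle on the underside, handle to its -x; leave alone (within 15 mm).
Things that resemble listed ones, but are neither listed nor needed, are in the scene too. Of the things shaped like the part that bears terminal_center, the grey one is meant. What is shaped like the part that bears module_label but blue is not meant.

How it is judged:
On the way, in this order (a step that is already met when the one before it is completed fails the run):
1. the terminal is out of the cradle, lying screen up on the mat, let go (x of terminal_center in the frame of mat between -0.12 and 0.12 m and y of terminal_center in the frame of mat between -0.12 and 0.12 m and height (world z) of terminal_center below 0.026 m and angle between terminal_center's own z axis and vertical below 0.1 rad and contact force between the fingers and terminal below 0.2 N), for 0.2 s.
2. held by its keypad half, the terminal looks at the large module's label from 60 to 180 mm, within 20 mm of its middle and 40 degrees of square, steadily for 1.2 s (x of module_label in the frame of terminal_window between 0.06 and 0.18 m and y of module_label in the frame of terminal_window between -0.02 and 0.02 m and z of module_label in the frame of terminal_window between -0.02 and 0.02 m and angle between the x axis of terminal_window and the z axis of module_label, either way round below 0.7 rad and x of the grasp point in the frame of terminal_center below -0.012 m and contact force between the fingers and terminal above 0.5 N and linear speed of terminal below 0.02 m/s and angular speed of terminal below 0.15 rad/s), for 1.2 s.
At the end, for the whole second after the job is handed in: The terminal lies still, screen up and flat, with its centre over the mat (within 120 mm of the mat's middle along each side); both modules and the hydraulic unit are within 10 mm and the screwdriver within 15 mm of where they were (x of terminal_center in the frame of mat between -0.12 and 0.12 m and y of terminal_center in the frame of mat between -0.12 and 0.12 m and height (world z) of terminal_center below 0.026 m and angle between terminal_center's own z axis and vertical below 0.1 rad and linear speed of terminal below 0.02 m/s and distance of each of module_label, small_module_center, hydraulic_unit from where it was at the start of the episode below 0.01 m and distance of screwdriver from where it was at the start of the episode below 0.015 m); the robot touches nothing.
It fails at once if a module, the hydraulic unit or the screwdriver is pushed away (distance of any of module_label, small_module_center, hydraulic_unit from where it was at the start of the episode above 0.01 m or distance of screwdriver from where it was at the start of the episode above 0.015 m).
It fails at once if the terminal knocks against a module (contact force between terminal and module above 2 N or contact force between terminal and small_module above 2 N).
It fails at once if the terminal is let fall (more than about 20 mm) (contact force between the fingers and terminal below 0.1 N and linear speed of terminal above 0.6 m/s).
It also fails if it takes over 64 s, if anything falls off the work surface, if the arm or the gripper's body presses on something with over 40 N, if the wrist force passes 120 N, or if a joint passes its speed limit or range.

### The arm

A 6-joint arm with a two-finger parallel gripper is mounted at the origin on the work surface. World frame = base frame: x ahead of the robot, y to its left, z up, the work surface at z = 0. Lengths are in m, angles in rad, forces in N, time in s.
With the tool pointing down it reaches from about 0.35 to 0.775 m from the base axis. Payload 7.3 kg.
Tool frame: the origin (TCP) lies at the very end of the fingers, on their centre line; the grasp point (between the pads) lies 19 mm behind it (robot.pinch_z is the distance from the TCP to the grasp point, in m); z points along the fingers, y is the line along which they close (so a half turn about z gives the same grasp; the last joint's range is limited). The gripper opens to 92 mm and grips with 3 to 60 N. Pads are 19 mm wide; open, the fingers measure 130 mm over their backs; the gripper's body (75 mm by 190 mm) begins 47 mm behind the grasp point.
Start: joints at [1.11, 0.342, 1.524, -0, 1.275, -0.146], TCP at [0.163, 0.499, 0.227] pointing down, gripper open.
Joint ranges: [-2.53, 2.53], [-0.77, 2.02], [0.04, 2.7], [-1, 4.14], [0.28, 2.66], [-3.11, 3.11]. Speed limits (rad/s): [2.57, 2.57, 3.14, 3.14, 3.14, 3.14].

### API

Orientations are given as [roll, pitch, yaw] about the fixed x, y, z axes, in that order (R = Rz(yaw) Ry(pitch) Rx(roll)).
In Python, from cell import robot gives the robot as it stands.
- The arm moves only by the tool move_arm, never from a script. Its argument "motion" is a list of rows, each a list of 6 numbers: the shift along the tool's x, y, z in units of 0.1 m (1.0 is 0.1 m), then the turn, a rotation vector about the tool's x, y, z in units of pi rad (1.0 is pi rad). In form: [[dx, dy, dz, rx, ry, rz], ...]. A call has 1 to 12 rows; each row is the pose to reach, as a shift and turn from the pose commanded when the call began, along the tool's axes at that moment, turning the shorter way round; what a row does not reach only later rows make up. A row lasts 1/8 s, in which the tool goes at most 62.5 mm and 10.7 degrees, less where a joint would pass 70% of its speed; a pose out of reach is approached as far as the arm can. A call with a number of a shift or a turn outside -1 to 1 is refused whole. A call with a gripper value outside its range is refused whole. "fingers" is the opening, from -1 (shut) to 1 (fully open), set as the call begins (left out, the last holds). The fingers move at their own pace and stop on an object; "newtons" is the grip in N (left out, the last holds). Time passes only in rows, so rows that repeat a pose let the fingers close. It gives the time, the measured TCP pose, the force, the opening and the grip force at its end, in the units of the state.
- robot.observe(): the state, without advancing time (a new reading comes with each control period).
- robot.read_camera(name): name is "side" or "top" or "wrist"; returns a dict with "image" (420x560x3 uint8, red, green, blue), "range_z" (420x560 float32, m along the optical axis (not along the pixel's ray), 0 where there is no reading), "vfov" (degrees; the focal length in pixels is half the picture's height over the tangent of half this angle, whatever the lens; pixels are square), "cx", "cy" (the principal point, pixels), "extrinsics" (4x4, takes a point from camera to world coordinates); the wrist camera has in their place "hand_eye" (4x4, takes a point from camera to tool coordinates, whose origin is the TCP and whose axes are the flange's). Camera axes: x right, y up, looking along -z (the intrinsics and any distortion apply to the point x, -y, -z); pixel columns grow to the right and rows downward; lengths in m; the calibration is good to about 2 mm. A picture is of the moment at which its call begins: read the wrist's pose just before it.
- robot.hand_in(): hands the job in; it is judged then, once.
The state is a dict: "time": time; "qpos": joint angles; "qvel": joint speeds; "joint_efforts": joint torques, N m; "tool_pos": TCP position; "tool_rot": TCP orientation; "contact_force": force on the tool from outside, world axes, zero at the start; "torque": the same for the moment, N m; "opening": finger opening in m; "grip_force": force on a finger pad.
Only numpy, scipy, OpenCV 4.12 (cv2) and the standard library are available. Lean on these libraries where they do the work, as an engineer would, in place of code of your own. Each camera call takes 0.05 s, during which the arm holds its last target. There are 200 camera calls.

## Working session

There is one attempt and no reset: what is moved stays moved. The work goes in short steps, Python scripts to look and compute and a tool call to move; the robot and the scene stay as the last step left them, time stands still between calls to the robot, and variables do not carry over. Pictures are saved under pics/ and viewed, at most 10 in all, crops included, and the job is handed in when it is done.

Besides the shell and the picture viewer there is one more tool, called after "Call:" as a command line: name --pt "numbers of a row" for each row, then --argument value for the rest. move_arm: Moves the arm, as the interface text tells. Shifts and turns lie within -1 to 1; 1 stands for 0.1 m of shift or pi rad of turn. Its arguments: {"type":"object","properties":{"motion":{"type":"array"},"fingers":{"type":"number"},"newtons":{"type":"number"}},"required":["motion"]}

```bash
ls; mkdir -p pics; cat > h.py <<'E'
import numpy as np, cv2
from cell import robot
from scipy.spatial.transform import Rotation as R
def cam(n):
    s=robot.observe(); c=robot.read_camera(n)
    f=210/np.tan(np.radians(c['vfov'])/2)
    if 'extrinsics' in c: E=np.array(c['extrinsics'])
    else:
        T=np.eye(4);T[:3,:3]=R.from_euler('xyz',s['tool_rot']).as_matrix();T[:3,3]=s['tool_pos'];E=T@np.array(c['hand_eye'])
    z=c['range_z'];v,u=np.mgrid[:420,:560]
    P=np.stack([(u-c['cx'])/f*z,-(v-c['cy'])/f*z,-z],-1)@E[:3,:3].T+E[:3,3]
    P[z==0]=np.nan
    return c,P,E,f
def save(n,img): cv2.imwrite('pics/'+n,cv2.cvtColor(img,cv2.COLOR_RGB2BGR))
E
python3 - <<'E'
from h import *
for n in('top','side'):
    c,P,E,f=cam(n); save(n+'0.png',c['image']); np.savez(n+'0.npz',P=P,im=c['image'],E=E,f=f,c=[c['cx'],c['cy']])
    print(n,{k:v for k,v in c.items() if k not in('image','range_z')})
print(robot.observe())
E
```

```text
pics
top {'vfov': 43.406596478319976, 'cx': 289.35059506503137, 'cy': 219.85372939215654, 'extrinsics': array([[-9.99765644e-05,  9.84598869e-01, -1.74828653e-01,
         2.53616549e-01],
       [-9.99918315e-01, -2.33290948e-03, -1.25666565e-02,
        -3.72993566e-02],
       [-1.27809752e-02,  1.74813116e-01,  9.84518675e-01,
         1.58727949e+00],
       [ 0.00000000e+00,  0.00000000e+00,  0.00000000e+00,
         1.00000000e+00]])}
side {'vfov': 44.88822861786625, 'cx': 280.844765938184, 'cy': 211.34907932041097, 'extrinsics': array([[ 0.66594885,  0.56912386, -0.48229677, -0.29883155],
       [-0.74599354,  0.51013567, -0.42808321, -0.76063333],
       [ 0.00240442,  0.64487179,  0.76428698,  1.4202935 ],
       [ 0.        ,  0.        ,  0.        ,  1.        ]])}
{'time': 0.1, 'qpos': array([ 1.10998456e+00,  3.42648328e-01,  1.52492182e+00, -2.04536412e-05,
        1.27537135e+00, -1.45993312e-01]), 'qvel': array([ 0.00191671, -0.00015358, -0.00247722,  0.00134911,  0.00011293,
        0.0011241 ]), 'joint_efforts': array([ 1.73279925e-03, -4.32006025e+01, -2.44696909e+01,  7.17579480e-02,
        5.25363476e-02, -9.31564756e-06]), 'tool_pos': array([0.16238471, 0.4988818 , 0.22611678]), 'tool_rot': array([-3.14025531e+00, -1.76872272e-04,  2.82678005e+00]), 'contact_force': array([ 0.35087531,  0.93099931, -0.77008749]), 'torque': array([ 0.03798038, -0.00438329, -0.00255894]), 'grip_force': 0.0, 'opening': 0.09179921351111546}
```

View pics/top0.png

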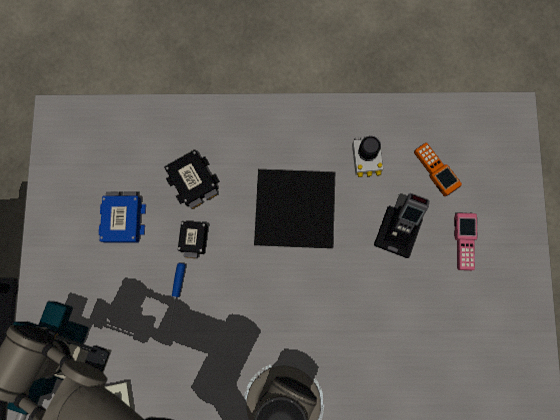

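View pics/side0.png

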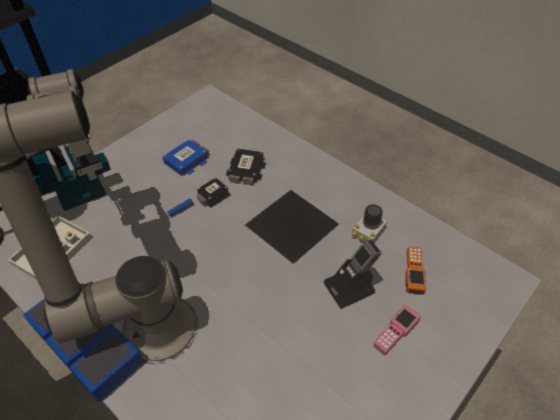

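The top view shows: grey terminal in cradle (408,212), mat (295,208), larger black module (192,178), smaller black module (192,238), blue decoy module (122,218), orange and pink decoy terminals (438,168; 466,240), hydraulic unit (368,155), screwdriver (179,280). The grey terminal and the larger black module (192,178) fit the description. I'll confirm them in a crop and measure.

```bash
python3 - <<'E'
from h import *
d=np.load('top0.npz');P=d['P'];im=d['im'];s=np.load('side0.npz')
a=cv2.resize(im[130:280,80:230],(390,390),interpolation=cv2.INTER_CUBIC)
b=cv2.resize(im[170:270,360:460],(390,390),interpolation=cv2.INTER_CUBIC)
save('crop.png',np.hstack([a,b]))
g=im.max(2).astype(int)
# mat
m=((g<60)&(np.abs(P[...,2])<.012)).astype(np.uint8); m[:, :235]=0;m[:,350:]=0
c=max(cv2.findContours(m,0,2)[0],key=cv2.contourArea)
M=np.zeros_like(m);cv2.drawContours(M,[c],-1,1,-1)
q=P[M>0];print('mat',cv2.minAreaRect(q[:,:2].astype(np.float32)),q.mean(0))
# label of large, small modules
for n,(u0,u1,v0,v1) in dict(big=(165,222,148,212),small=(178,210,220,260)).items():
    sub=np.zeros_like(m);sub[v0:v1,u0:u1]=1
    w=((im.min(2)>110)&(sub>0)&(P[...,2]>.025)).astype(np.uint8)
    w=cv2.morphologyEx(w,cv2.MORPH_CLOSE,np.ones((5,5)))
    c=max(cv2.findContours(w,0,2)[0],key=cv2.contourArea);W=np.zeros_like(w);cv2.drawContours(W,[c],-1,1,-1)
    q=P[(W>0)&(P[...,2]>.02)];print(n,cv2.minAreaRect(q[:,:2].astype(np.float32)),np.median(q,0))
    k=P[(sub>0)&(P[...,2]>.02)];print(' body',k[:,:2].min(0),k[:,:2].max(0),np.percentile(k[:,2],95))
# terminal
for n,D in(('top',d),('side',s)):
    Q=D['P'].reshape(-1,3);I=D['im'].reshape(-1,3)
    k=(np.abs(Q[:,0]-.49)<.12)&(np.abs(Q[:,1]+.31)<.12)&(Q[:,2]>.02)
    Q=Q[k];print(n,len(Q),Q.min(0),Q.max(0))
    for z in np.arange(.02,.22,.02):
        j=(Q[:,2]>=z)&(Q[:,2]<z+.02)
        if j.any():print('%.2f'%z,j.sum(),Q[j].min(0).round(3),Q[j].max(0).round(3))
E
```

```text
mat ((0.45895838737487793, -0.14914631843566895), (0.0, 0.016714241355657578), 0.0) [nan nan nan]
big ((0.6652594804763794, 0.28529635071754456), (0.07114338129758835, 0.044800952076911926), 30.718013763427734) [0.66475056 0.2844331  0.03983633]
 body [0.5686245  0.20220093] [0.74963879 0.36308082] 0.04433491533602787
small ((0.4790043532848358, 0.27190858125686646), (0.02951420471072197, 0.0443628765642643), 86.34496307373047) [0.47897179 0.27215542 0.04997194]
 body [0.41793542 0.23050333] [0.52495539 0.31116516] 0.055069384718941294
top 1939 [ 0.41876507 -0.41605227  0.02003087] [ 0.5757806  -0.27262632  0.20411128]
0.02 593 [ 0.419 -0.416  0.02 ] [ 0.574 -0.273  0.04 ]
0.04 53 [ 0.444 -0.357  0.042] [ 0.564 -0.297  0.06 ]
0.06 177 [ 0.441 -0.366  0.06 ] [ 0.566 -0.299  0.08 ]
0.08 179 [ 0.459 -0.37   0.08 ] [ 0.556 -0.302  0.1  ]
0.10 206 [ 0.467 -0.378  0.1  ] [ 0.545 -0.307  0.12 ]
0.12 115 [ 0.481 -0.374  0.12 ] [ 0.544 -0.313  0.14 ]
0.14 132 [ 0.498 -0.383  0.14 ] [ 0.551 -0.323  0.16 ]
0.16 149 [ 0.508 -0.385  0.16 ] [ 0.575 -0.328  0.18 ]
0.18 316 [ 0.521 -0.398  0.18 ] [ 0.576 -0.333  0.2  ]
0.20 19 [ 0.534 -0.385  0.2  ] [ 0.561 -0.343  0.204]
side 1959 [ 0.41950625 -0.41770174  0.02002069] [ 0.57663705 -0.27255773  0.20639633]
0.02 551 [ 0.42  -0.418  0.02 ] [ 0.543 -0.273  0.04 ]
0.04 106 [ 0.443 -0.395  0.04 ] [ 0.546 -0.299  0.06 ]
0.06 217 [ 0.439 -0.396  0.06 ] [ 0.551 -0.299  0.08 ]
0.08 194 [ 0.455 -0.391  0.081] [ 0.539 -0.306  0.1  ]
0.10 221 [ 0.466 -0.391  0.1  ] [ 0.526 -0.309  0.12 ]
0.12 134 [ 0.477 -0.389  0.12 ] [ 0.527 -0.314  0.14 ]
0.14 134 [ 0.495 -0.393  0.14 ] [ 0.543 -0.324  0.16 ]
0.16 150 [ 0.507 -0.398  0.16 ] [ 0.553 -0.33   0.18 ]
0.18 238 [ 0.519 -0.4    0.18 ] [ 0.577 -0.334  0.2  ]
0.20 14 [ 0.533 -0.388  0.2  ] [ 0.556 -0.343  0.206]
```

View pics/crop.png

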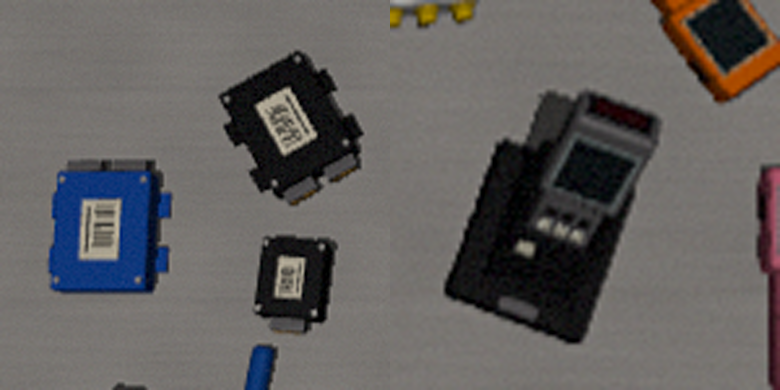

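The crop confirms it: the large black module (crop 290,120) has two connectors at its lower right, and the grey terminal in the cradle (crop 600,160) has its nose to the upper right. Next I'll get the terminal's axes and the mat.

```bash
python3 - <<'E'
from h import *
d=np.load('top0.npz');P=d['P'];im=d['im'];s=np.load('side0.npz')
g=im.max(2).astype(int)
m=(g<60).astype(np.uint8);m[:,:235]=0;m[:,350:]=0;m[:155]=0;m[265:]=0
c=max(cv2.findContours(m,0,2)[0],key=cv2.contourArea)
r=cv2.boxPoints(cv2.minAreaRect(c));cx,cy=d['c'];f=d['f'];E=d['E']
q=[]
for u,v in r:
    D=E[:3,:3]@[(u-cx)/f,-(v-cy)/f,-1];q.append((E[:3,3]+D*(.003-E[2,3])/D[2])[:2])
q=np.array(q);print('mat',q.round(3),q.mean(0),np.linalg.norm(np.diff(q,axis=0),axis=1))
# foot yaw
for D in(d,s):
    Q=D['P'].reshape(-1,3);k=(np.abs(Q[:,0]-.49)<.12)&(np.abs(Q[:,1]+.33)<.12)
    F=Q[k&(Q[:,2]>.008)];print('foot',cv2.minAreaRect(F[F[:,2]<.04][:,:2].astype(np.float32)), np.median(F[F[:,2]<.05][:,2]))
    H=Q[k&(Q[:,2]>.13)]
    best=None;rng=np.random.default_rng(0)
    for _ in range(2000):
        a,b,c=H[rng.choice(len(H),3,False)];n=np.cross(b-a,c-a);l=np.linalg.norm(n)
        if l<1e-5:continue
        n/=l;n*=np.sign(n[2])
        if abs(np.degrees(np.arccos(n[2]))-58)>8: continue
        i=np.abs((H-a)@n)<.0025
        if best is None or i.sum()>best.sum():best=i
    S=H[best];o=S.mean(0);n=np.linalg.svd(S-o)[2][2];n*=np.sign(n[2])
    print('screen',best.sum(),len(H),o.round(4),n.round(3),'tilt',np.degrees(np.arccos(n[2])),'yaw',np.degrees(np.arctan2(-n[1],-n[0])))
    for yaw in [np.arctan2(-n[1],-n[0])]:
        t=np.radians(58);x=np.array([np.cos(t)*np.cos(yaw),np.cos(t)*np.sin(yaw),np.sin(t)]);z=np.array([-np.sin(t)*np.cos(yaw),-np.sin(t)*np.sin(yaw),np.cos(t)]);y=np.cross(z,x)
        A=np.stack([x,y,z],1);L=H@A;print('x top',np.percentile(L[:,0],[98,99.5]),'y',np.percentile(L[:,1],[1,50,99]),'ztop',np.percentile(L[:,2],[80,90,97]), 'z of S',np.median(S@z));print(A.round(3))
E
```

```text
mat [[ 0.458  0.091]
 [ 0.697  0.085]
 [ 0.686 -0.16 ]
 [ 0.449 -0.148]] [ 0.57242046 -0.03326156] [0.23862912 0.24552594 0.23791345]
foot ((0.49120867252349854, -0.33174949884414673), (0.2379239946603775, 0.233757883310318), 0.3513467013835907) 0.023442410145598558
screen 327 651 [ 0.5266 -0.3553  0.1701] [-0.786  0.292  0.545] tilt 56.9857068272489 yaw -20.407996165408697
x top [0.51162032 0.5123268 ] y [-0.17886696 -0.14846334 -0.11951438] ztop [-0.43220925 -0.43090845 -0.42925374] z of S -0.43341231675866904
[[ 0.497  0.349 -0.795]
 [-0.185  0.937  0.296]
 [ 0.848  0.     0.53 ]]
foot ((0.487582802772522, -0.330284059047699), (0.23428089916706085, 0.23983792960643768), 1.0814177989959717) 0.02425693559827735
screen 262 591 [ 0.5251 -0.3585  0.1692] [-0.801  0.265  0.538] tilt 57.48551652955462 yaw -18.28578147875462
x top [0.50851776 0.51010586] y [-0.2060532  -0.18161404 -0.14521078] ztop [-0.42689863 -0.42519727 -0.42248879] z of S -0.4285071656092037
[[ 0.503  0.314 -0.805]
 [-0.166  0.95   0.266]
 [ 0.848  0.     0.53 ]]
```

Call:
move_arm --pt "-0.8 -0.53 -0.38 0 0 0" --pt "-0.8 -0.53 -0.38 0 0 0"

```text
time: 0.35
tool_pos: [0.2228, 0.4227, 0.265]
tool_rot: [-3.141, 0.0, 2.827]
contact_force: [-0.3, 1.2, 0.8]
opening: 0.0921
grip_force: 0.0
```

Call:
move_arm --pt "-0.8 -0.53 -0.38 0 0 0" --pt "-0.8 -0.53 -0.38 0 0 0"

```text
time: 0.6
tool_pos: [0.2829, 0.3472, 0.3035]
tool_rot: [3.141, 0.001, 2.826]
contact_force: [0.4, 0.2, 0.9]
opening: 0.0917
grip_force: 0.0
```

Call:
move_arm --pt "-0.8 -0.53 -0.38 0 0 0" --pt "-0.8 -0.53 -0.38 0 0 0"

```text
time: 0.85
tool_pos: [0.3426, 0.272, 0.3415]
tool_rot: [3.141, 0.001, 2.826]
contact_force: [-0.1, 0.1, -0.1]
opening: 0.0917
grip_force: 0.0
```

Call:
move_arm --pt "-0.8 -0.53 -0.38 0 0 0" --pt "-0.8 -0.53 -0.38 0 0 0" --pt "-0.8 -0.53 -0.38 0 0 0"

```text
time: 1.23
tool_pos: [0.4027, 0.1969, 0.3791]
tool_rot: [3.141, 0.001, 2.823]
contact_force: [0.4, 1.6, 0.3]
opening: 0.0918
grip_force: 0.0
```

```bash
python3 - <<'E'
from h import *
s=robot.observe();print(s['time'],s['qpos'].round(4).tolist(),s['tool_pos'].round(4),s['tool_rot'].round(4),[a for a in dir(robot) if a[0]!='_'])
E
```

```text
1.225 [0.2837, 0.1186, 1.4044, -0.0003, 1.6174, -0.9682] [0.4027 0.1969 0.3791] [3.1412e+00 1.1000e-03 2.8227e+00] ['IKError', 'hand_in', 'observe', 'pinch_z', 'read_camera']
```

Call:
move_arm --pt "-0.31 -0.95 0 0 0 0" --pt "-0.31 -0.95 0 0 0 0"

```text
time: 1.48
tool_pos: [0.4003, 0.098, 0.3779]
tool_rot: [-3.141, -0.002, 2.828]
contact_force: [-0.6, 0.6, 0.3]
opening: 0.092
grip_force: 0.0
```

Call:
move_arm --pt "-0.31 -0.95 0 0 0 0" --pt "-0.31 -0.95 0 0 0 0"

```text
time: 1.72
tool_pos: [0.4005, -0.0023, 0.3781]
tool_rot: [3.142, -0.001, 2.827]
contact_force: [0.7, 0.1, 0.1]
opening: 0.092
grip_force: 0.0
```

Call:
move_arm --pt "-0.31 -0.95 0 0 0 0" --pt "-0.31 -0.95 0 0 0 0"

```text
time: 1.98
tool_pos: [0.4008, -0.1023, 0.378]
tool_rot: [3.141, -0.001, 2.826]
contact_force: [0.3, 1.4, -0.7]
opening: 0.0917
grip_force: 0.0
```

Call:
move_arm --pt "-0.31 -0.95 0 0 0 0" --pt "-0.31 -0.95 0 0 0 0" --pt "-0.31 -0.95 0 0 -0.05 0" --pt "-0.31 -0.95 0 0 -0.1 0" --pt "-0.31 -0.95 0 0 -0.15 0" --pt "-0.31 -0.95 0 0 -0.15 0"

```text
time: 2.72
tool_pos: [0.3996, -0.1992, 0.3773]
tool_rot: [3.139, 0.469, 2.825]
contact_force: [-0.2, 0.6, 0.2]
opening: 0.0919
grip_force: 0.0
```

```bash
python3 - <<'E'
from h import *
s=robot.observe();print(s['time'],s['qpos'].round(4).tolist(),s['tool_pos'].round(4),s['tool_rot'].round(4))
E
```

```text
2.725 [-0.7861, -0.1628, 1.7728, 0.2315, 1.1189, -2.0986] [ 0.3996 -0.1992  0.3773] [3.1395 0.4689 2.8252]
```

```bash
cat > fk.py <<'E'
import numpy as np
from scipy.optimize import least_squares
from scipy.spatial.transform import Rotation as R
data=[([1.10998456,.342648,1.524922,-2e-5,1.275371,-.145993],[.16238,.49888,.22612],[-3.14025,-.00018,2.82678]),
([0.2837,0.1186,1.4044,-0.0003,1.6174,-0.9682],[0.4027,0.1969,0.3791],[3.1412,.0011,2.8227]),
([-0.7861,-0.1628,1.7728,0.2315,1.1189,-2.0986],[0.3996,-0.1992,0.3773],[3.1395,0.4689,2.8252])]
e=lambda a,t:R.from_euler(a,t)
S4=S6=1
def fk(q,p):
    h,a,d,l1,l2,lt,c6,ee=p
    A=e('z',q[0]);B=A*e('y',q[1]);C=A*e('y',q[1]+q[2]);W=C*e('z',S4*q[3])*e('y',q[4])
    return A.apply([a,d,h])+B.apply([0,0,l1])+C.apply([ee,0,l2])+W.apply([0,0,lt]),W*e('z',S6*q[5]+c6)
E
python3 - <<'E'
import fk,numpy as np
from fk import *
for s4 in(1,-1):
  for s6 in(1,-1):
    fk.S4,fk.S6=s4,s6
    def res(p):
        o=[]
        for q,t,r in data:
            x,W=fk.fk(q,p);o+=list(x-t)+list(.3*(R.from_euler('xyz',r).inv()*W).as_rotvec())
        return np.r_[o,1e-3*(np.array(p[[1,7]]))]
    b=min((least_squares(res,[.35,0,.076,.4,.4,.25,c,0]) for c in(0,1.57,3.1,-1.57)),key=lambda r:r.cost)
    print(s4,s6,b.cost,b.x.round(4).tolist(),res(b.x)[:18].round(3))
E
```

```text
Traceback (most recent call last):
AttributeError: 'function' object has no attribute 'fk'
```

```bash
cat > fit.py <<'E'
import fk as K,numpy as np
from scipy.optimize import least_squares
from scipy.spatial.transform import Rotation as R
for s4 in(1,-1):
  for s6 in(1,-1):
    K.S4,K.S6=s4,s6
    def res(p):
        o=[]
        for q,t,r in K.data:
            x,W=K.fk(q,p);o+=list(x-t)+list(.3*(R.from_euler('xyz',r).inv()*W).as_rotvec())
        return np.r_[o,1e-3*(np.array(p[[1,7]]))]
    b=min((least_squares(res,[.35,0,.076,.4,.4,.25,c,0]) for c in(0,1.57,3.1,-1.57)),key=lambda r:r.cost)
    print(s4,s6,b.cost,b.x.round(4).tolist(),res(b.x)[:18].round(3) if b.cost<.01 else '')
E
python3 fit.py
```

```text
1 1 2.5218794313193354e-09 [0.2229, 0.0002, 0.0764, 0.5061, 0.3795, 0.3179, 1.5707, 0.0466] [ 0. -0.  0. -0. -0. -0.  0. -0.  0. -0. -0. -0.  0.  0. -0.  0. -0.  0.]
1 -1 0.34601563732211693 [0.2229, 0.0002, 0.0764, 0.5061, 0.3795, 0.3179, -0.5711, 0.0466] 
-1 1 0.010179750202806119 [-0.0641, 0.0008, 0.0851, -0.1002, 0.4694, -0.1906, 1.6385, -0.3552] 
-1 -1 0.31569019771879075 [-0.0641, 0.0008, 0.0851, -0.1002, 0.4694, -0.1906, -0.4921, -0.3552]
```

```bash
cat >> fk.py <<'E'
p=[0.2229,0.0002,0.0764,0.5061,0.3795,0.3179,1.5707,0.0466]
lo=np.array([-2.53,-.77,.04,-1,.28,-3.11])+.03;hi=np.array([2.53,2.02,2.7,4.14,2.66,3.11])-.03
def ik(pos,M,q0):
    Rm=R.from_matrix(M) if not isinstance(M,R) else M
    def f(q):
        x,W=fk(q,p);return np.r_[x-pos,.3*(Rm.inv()*W).as_rotvec()]
    b=least_squares(f,np.clip(q0,lo+.001,hi-.001),bounds=(lo,hi),x_scale=.1)
    return b.x,np.sqrt(2*b.cost)
def frame(y,z):
    return np.stack([np.cross(y,z),y,z],1)
E
python3 - <<'E'
from fk import *
yaw=np.radians(-20);t=np.radians(58)
x=np.array([np.cos(t)*np.cos(yaw),np.cos(t)*np.sin(yaw),np.sin(t)]);y=np.array([-np.sin(yaw),np.cos(yaw),0]);z=np.cross(x,y)
c=np.array([.517,-.352,.121]);head=c+.045*x
for al in(0,15,25):   # tilt of tool z from -z toward -x
    tz=-z*np.cos(np.radians(al))-x*np.sin(np.radians(al));M=frame(y,tz)
    q=np.array(data[2][0])
    for n,P in dict(pre=head-.12*tz,grasp=head,drawn=head+.11*x).items():
        q,er=ik(P+.019*tz,M,q);print(al,n,(P+.019*tz).round(3),q.round(2),round(er,4))
# scan: terminal x direction within beta of down, tool z = -z_term
L=np.array([.665,.2847,.0385])
print('scan')
for beta in(0,15,25):
  for psi in range(-180,180,30):
    ps=np.radians(psi);h=np.array([np.cos(ps),np.sin(ps),0]);b=np.radians(beta)
    tz=h*np.cos(b)-np.array([0,0,1])*np.sin(b)   # tool z: horizontal h tilted down by beta
    xt=-h*np.sin(b)-np.array([0,0,1])*np.cos(b)  # nose
    yt=np.cross(-tz,xt)
    g=L-xt*(.12+.086+.022)
    best=None
    for s in(1,-1):
      for j4 in(0,1,2,3):
       for j6 in(-1.5,1.5):
        q,er=ik(g+.019*tz,frame(s*yt,tz),[.4,.2,1.5,j4,1,j6])
        if er<.002 and (best is None or q[3]<best[0][3]):best=(q,s)
    if best:print(beta,psi,best[1],g.round(3),best[0].round(2))
E
```

```text
0 pre [ 0.459 -0.331  0.213] [-0.98  0.13  2.08  1.15  0.46 -3.08] 0.0684
0 grasp [ 0.555 -0.366  0.149] [-0.84  0.41  1.88  1.21  0.35 -3.08] 0.0772
0 drawn [ 0.609 -0.386  0.242] [-0.83  0.37  1.78  1.25  0.39 -3.08] 0.0319
15 pre [ 0.475 -0.337  0.233] [-0.97  0.17  2.01  0.96  0.51 -2.95] 0.0
15 grasp [ 0.552 -0.365  0.145] [-0.85  0.43  1.9   1.15  0.36 -3.08] 0.0095
15 drawn [ 0.606 -0.385  0.239] [-0.81  0.39  1.68  0.71  0.48 -2.56] 0.0
25 pre [ 0.488 -0.341  0.244] [-0.89  0.2   1.82  0.47  0.67 -2.42] 0.0
25 grasp [ 0.549 -0.364  0.143] [-0.82  0.44  1.79  0.6   0.45 -2.53] 0.0
25 drawn [ 0.604 -0.384  0.237] [-0.77  0.42  1.53  0.36  0.69 -2.21] 0.0
scan
0 0 1 [0.665 0.285 0.266] [ 0.5   0.67  1.97  3.7   1.13 -1.83]
0 30 1 [0.665 0.285 0.266] [ 0.14  0.64  2.06  2.72  1.16 -1.4 ]
0 60 -1 [0.665 0.285 0.266] [-0.1   0.72  1.82  1.93  1.33  2.13]
0 90 1 [0.665 0.285 0.266] [-0.14  0.89  1.36  1.48  1.68 -0.68]
0 120 1 [0.665 0.285 0.266] [-0.06  1.16  0.72  1.37  2.13 -0.36]
15 0 1 [0.724 0.285 0.259] [ 0.43  0.6   1.78  3.87  0.65 -2.07]
15 30 1 [0.716 0.314 0.259] [ 0.19  0.57  1.85  2.59  0.64 -1.2 ]
15 60 1 [0.695 0.336 0.259] [ 0.02  0.64  1.67  1.75  1.   -0.72]
15 90 1 [0.665 0.344 0.259] [-0.03  0.8   1.32  1.33  1.46 -0.54]
15 120 -1 [0.635 0.336 0.259] [0.01 1.02 0.84 1.14 1.96 2.7 ]
15 150 1 [0.614 0.314 0.259] [ 0.11  1.36  0.07  1.32  2.51 -0.13]
25 30 -1 [0.748 0.333 0.245] [0.23 0.58 1.67 2.25 0.35 2.3 ]
25 60 1 [0.713 0.368 0.245] [ 0.1   0.64  1.54  1.51  0.83 -0.45]
25 90 1 [0.665 0.381 0.245] [ 0.05  0.77  1.27  1.2   1.34 -0.42]
25 120 1 [0.617 0.368 0.245] [ 0.08  0.94  0.91  1.01  1.83 -0.46]
25 150 1 [0.582 0.333 0.245] [ 0.15  1.14  0.48  0.89  2.33 -0.54]
```

```bash
cat >> h.py <<'E'
def cur():
    s=robot.observe();return np.array(s['tool_pos']),R.from_euler('xyz',s['tool_rot']).as_matrix(),s
def rel(pos,M,base=None):
    p0,R0=base if base else cur()[:2]
    r=np.r_[R0.T@(np.array(pos)-p0)/.1,R.from_matrix(R0.T@M).as_rotvec()/np.pi]
    print('row',r.round(3).tolist());return r
def term(yaw,pitch):  # nose yaw, nose elevation (rad)
    x=np.array([np.cos(pitch)*np.cos(yaw),np.cos(pitch)*np.sin(yaw),np.sin(pitch)]);y=np.array([-np.sin(yaw),np.cos(yaw),0]);return x,y,np.cross(x,y)
def tool(x,y,z,al):
    tz=-z*np.cos(al)-x*np.sin(al);return np.stack([np.cross(y,tz),y,tz],1)
E
python3 - <<'E'
from h import *
import fk
x,y,z=term(np.radians(-20),np.radians(58));M=tool(x,y,z,np.radians(25))
c=np.array([.517,-.352,.121]);g=c+.03*x+.009*z
q=cur()[2]['qpos']
for n,P in dict(pre=g-.12*M[:,2],grasp=g,drawn=g+.11*x).items():
    q,er=fk.ik(P+.019*M[:,2],M,q);print(n,(P+.019*M[:,2]).round(3),q.round(2),round(er,4))
rel(g-.101*M[:,2],M)
E
```

```text
pre [ 0.473 -0.336  0.236] [-0.91  0.19  1.87  0.5   0.65 -2.47] 0.0
grasp [ 0.534 -0.358  0.135] [-0.84  0.43  1.84  0.66  0.43 -2.61] 0.0
drawn [ 0.589 -0.378  0.229] [-0.79  0.4   1.58  0.38  0.67 -2.25] 0.0
row [-0.364, -1.076, 1.767, 0.006, -0.034, 0.009]
```

Call:
move_arm --pt "-0.18 -0.54 0.88 0 0 0" --pt "-0.18 -0.54 0.88 0 0 0" --fingers 1

```text
time: 2.98
tool_pos: [0.4393, -0.2705, 0.3074]
tool_rot: [3.141, 0.469, 2.828]
contact_force: [0.2, 0.6, -0.1]
opening: 0.0922
grip_force: 0.0
```

Call:
move_arm --pt "-0.18 -0.54 0.88 0.006 -0.034 0.009" --pt "-0.18 -0.54 0.88 0.006 -0.034 0.009" --pt "-0.18 -0.54 0.88 0.006 -0.034 0.009"

```text
time: 3.35
tool_pos: [0.4754, -0.3387, 0.2346]
tool_rot: [3.139, 0.572, 2.792]
contact_force: [-1.0, -0.5, -0.6]
opening: 0.0917
grip_force: 0.0
```

```bash
python3 - <<'E'
from h import *
print(cur()[2]['qpos'].round(2))
c,P,E,f=cam('wrist');save('w1.png',c['image']);np.savez('w1.npz',P=P,im=c['image'],E=E)
E
```

```text
[-0.91  0.2   1.86  0.5   0.65 -2.47]
```

View pics/w1.png

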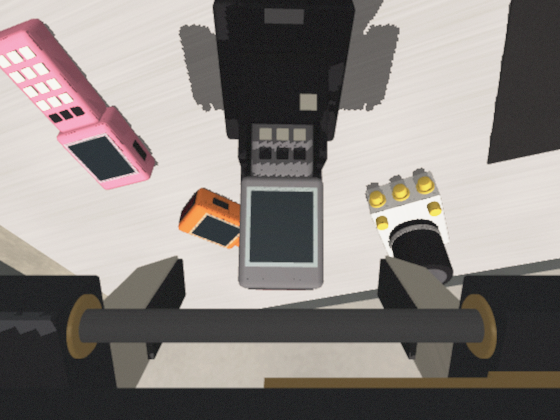

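The wrist view shows the grey head at (240–323, 180–288), centred between the fingers (about column 282). I'll refine the terminal's pose from its depth.

```bash
python3 - <<'E'
from h import *
d=np.load('w1.npz');P=d['P'];im=d['im']
S=P[190:278,250:315].reshape(-1,3);S=S[~np.isnan(S[:,0])]
o=np.median(S,0);S=S[np.linalg.norm(S-o,axis=1)<.07];o=S.mean(0)
n=np.linalg.svd(S-o)[2][2];n*=np.sign(n[2]);print(o,n,np.degrees(np.arccos(n[2])),np.degrees(np.arctan2(-n[1],-n[0])))
yaw=np.arctan2(-n[1],-n[0]);x,y,z=term(yaw,np.radians(58));A=np.stack([x,y,z],1)
sub=P[150:300,225:340].reshape(-1,3);L=sub@A;h=np.median(S@z)
k=np.abs(L[:,2]-h)<.006;L=L[k]
j=L[:,0]>np.nanmax(L[:,0])-.07
print('h',h,'x',np.percentile(L[:,0],[0,1,99,100]),'y',np.percentile(L[j,1],[0.5,50,99.5]))
# nose-edge heading & side edges direction
e=[]
for a in np.arange(np.max(L[:,0])-.07,np.max(L[:,0])-.012,.006):
    w=L[(L[:,0]>=a)&(L[:,0]<a+.006)];e.append([a+.003,w[:,1].min(),w[:,1].max()])
e=np.array(e);print(e.round(4),'side slope deg',np.degrees(np.polyfit(e[:,0],e[:,1:].mean(1),1)[0]))
c=A@[np.percentile(L[:,0],99.7)-.085,e[:,1:].mean(),h-.018];print('c',c)
p0,M,_=cur();Ti=lambda v:M.T@(v-p0);print('tool frame c',Ti(c),'head',Ti(c+.045*x),'y in tool',M.T@y,'x',M.T@x)
E
```

```text
[ 0.52505957 -0.35611135  0.1693504 ] [-0.77917759  0.30575843  0.54716914] 56.82697978480488 -21.425624916315734
h -0.43500687749603056 x [0.40923423 0.411332   0.50769222 0.50883548] y [-0.16930669 -0.14006142 -0.11042725]
[[ 0.4418 -0.1694 -0.1101]
 [ 0.4478 -0.1693 -0.1102]
 [ 0.4538 -0.1698 -0.1102]
 [ 0.4598 -0.1697 -0.1103]
 [ 0.4658 -0.1695 -0.1103]
 [ 0.4718 -0.1694 -0.1103]
 [ 0.4778 -0.1692 -0.1103]
 [ 0.4838 -0.1698 -0.1104]
 [ 0.4898 -0.1696 -0.1105]
 [ 0.4958 -0.1694 -0.1105]] side slope deg -0.17555176655918073
c [ 0.51541776 -0.35255012  0.11907572]
tool frame c [2.81689520e-02 3.89651551e-06 1.21668255e-01] head [-0.01257258 -0.00060271  0.10256958] y in tool [-0.02204171  0.99964044  0.01526936] x [-0.90536747 -0.01348015 -0.42441492]
```

```bash
python3 - <<'E'
from h import *
x,y,z=term(np.radians(-21.3),np.radians(58));M=tool(x,y,z,np.radians(25))
c=np.array([.516,-.3525,.120]);g=c+.03*x+.009*z
rel(g+.019*M[:,2],M)
b=(g+.019*M[:,2],M)
rel(b[0]+.1*x,M,b)
E
```

```text
row [0.038, -0.002, 1.193, 0.004, -0.001, 0.006]
row [-0.906, 0.0, -0.423, 0.0, 0.0, 0.0]
```

Call:
move_arm --pt "0.02 0 0.4 0.004 -0.001 0.006" --pt "0.02 0 0.6 0.004 -0.001 0.006" --pt "0.02 0 0.6 0.004 -0.001 0.006"

```text
time: 3.78
tool_pos: [0.5047, -0.348, 0.1869]
tool_rot: [-3.14, 0.58, 2.774]
contact_force: [0.4, -0.8, 0.6]
opening: 0.0917
grip_force: 0.0
```

Call:
move_arm --pt "0.02 0 0.3 0 0 0" --pt "0.02 0 0.6 0 0 0" --pt "0.02 0 0.6 0 0 0"

```text
time: 4.15
tool_pos: [0.5334, -0.36, 0.1357]
tool_rot: [-3.14, 0.581, 2.773]
contact_force: [-0.2, 0.9, 0.0]
opening: 0.0917
grip_force: 0.0
```

Call:
move_arm --pt "0 0 0 0 0 0" --pt "0 0 0 0 0 0" --pt "0 0 0 0 0 0" --pt "0 0 0 0 0 0" --pt "0 0 0 0 0 0" --pt "0 0 0 0 0 0" --fingers -1 --newtons 45

```text
time: 4.9
tool_pos: [0.5329, -0.3607, 0.1364]
tool_rot: [-3.139, 0.582, 2.772]
contact_force: [-2.8, 2.7, 5.7]
opening: 0.0599
grip_force: 44.9
```

```bash
python3 - <<'E'
from h import *
p,M,s=cur();print(p,s['qpos'].round(2),s['contact_force'],s['torque'])
x,y,z=term(np.radians(-21.3),np.radians(58))
print((M.T@x),(M.T@y))
E
```

```text
[ 0.53285802 -0.360653    0.13637719] [-0.84  0.43  1.85  0.66  0.41 -2.59] [-2.75023093  2.73761132  5.65900079] [0.28876466 0.30551965 0.11576905]
[-0.90891507 -0.00244289 -0.41697413] [-0.00190991  0.99999674 -0.00169541]
```

Call:
move_arm --pt "-0.11 0 -0.053 0 0 0" --pt "-0.22 0 -0.105 0 0 0" --pt "-0.33 0 -0.157 0 0 0" --pt "-0.44 0 -0.21 0 0 0"

```text
time: 5.4
tool_pos: [0.5558, -0.3692, 0.1763]
tool_rot: [-3.14, 0.578, 2.771]
contact_force: [0.6, -0.3, -3.4]
opening: 0.0596
grip_force: 44.9
```

Call:
move_arm --pt "-0.15 0 -0.07 0 0 0" --pt "-0.3 0 -0.14 0 0 0" --pt "-0.45 0 -0.21 0 0 0" --pt "-0.65 0 -0.305 0 0 0" --pt "-0.65 0 -0.305 0 0 0"

```text
time: 6.02
tool_pos: [0.5918, -0.3836, 0.239]
tool_rot: [-3.138, 0.582, 2.773]
contact_force: [0.0, -0.3, -4.0]
opening: 0.0598
grip_force: 44.9
```

```bash
python3 - <<'E'
from h import *
import fk
p,M,s=cur();print(p,s['qpos'].round(2),s['grip_force'])
c,P,E,f=cam('wrist');im=c['image']
# screen plane near
Z=(M.T@(P.reshape(-1,3)-p).T).T.reshape(P.shape)
S=P[(np.abs(Z[...,1])<.02)&(np.abs(Z[...,0])<.09)&(np.abs(Z[...,2])<.06)]
print(len(S))
if len(S)>50:
    o=np.median(S,0);n=np.linalg.svd(S-S.mean(0))[2][2];n*=np.sign(n[2]);print(o,n,'elev',np.degrees(np.arccos(n[2])))
# lay
cen=np.array([.572,-.04,0.019]);x,y,z=term(np.radians(-90),0);T=tool(x,y,z,np.radians(25))
g=cen+.03*x+.009*z;tcp=g+.019*T[:,2]
q=s['qpos']
for n,P_ in dict(mid=[.57,-.20,.32],hi=tcp+[0,0,.1],lay=tcp).items():
    q,er=fk.ik(np.array(P_),T,q);print(n,np.round(P_,3),q.round(2),round(er,4))
print(rel(tcp+[0,0,.1],T))
E
```

```text
bash:   961 Killed                     python3 - <<'E'
from h import *
import fk
p,M,s=cur();print(p,s['qpos'].round(2),s['grip_force'])
c,P,E,f=cam('wrist');im=c['image']
# screen plane near
Z=(M.T@(P.reshape(-1,3)-p).T).T.reshape(P.shape)
S=P[(np.abs(Z[...,1])<.02)&(np.abs(Z[...,0])<.09)&(np.abs(Z[...,2])<.06)]
print(len(S))
if len(S)>50:
    o=np.median(S,0);n=np.linalg.svd(S-S.mean(0))[2][2];n*=np.sign(n[2]);print(o,n,'elev',np.degrees(np.arccos(n[2])))
# lay
cen=np.array([.572,-.04,0.019]);x,y,z=term(np.radians(-90),0);T=tool(x,y,z,np.radians(25))
g=cen+.03*x+.009*z;tcp=g+.019*T[:,2]
q=s['qpos']
for n,P_ in dict(mid=[.57,-.20,.32],hi=tcp+[0,0,.1],lay=tcp).items():
    q,er=fk.ik(np.array(P_),T,q);print(n,np.round(P_,3),q.round(2),round(er,4))
print(rel(tcp+[0,0,.1],T))
E
```

```bash
sed -i '/^def rel/i def plane(S):\n    o=np.median(S,0);n=np.linalg.eigh(np.cov((S-o).T))[1][:,0];n=n*np.sign(n[2]);return o,n' h.py
python3 - <<'E'
from h import *
import fk
p,M,s=cur();print(p,s['qpos'].round(2),s['grip_force'])
c,P,E,f=cam('wrist')
Z=((P.reshape(-1,3)-p)@M).reshape(P.shape)
S=P[(np.abs(Z[...,1])<.02)&(np.abs(Z[...,0])<.06)&(np.abs(Z[...,2])<.05)]
print(len(S))
if len(S)>50:
    o,n=plane(S);print(o,n,'elev',np.degrees(np.arccos(n[2])))
cen=np.array([.572,-.04,0.019]);x,y,z=term(np.radians(-90),0);T=tool(x,y,z,np.radians(25))
g=cen+.03*x+.009*z;tcp=g+.019*T[:,2]
q=s['qpos']
for n,P_ in dict(mid=[.57,-.20,.32],hi=tcp+[0,0,.1],lay=tcp).items():
    q,er=fk.ik(np.array(P_),T,q);print(n,np.round(P_,3),q.round(2),round(er,4))
rel(tcp+[0,0,.1],T)
E
```

```text
[ 0.59100325 -0.38287739  0.23751996] [-0.78  0.4   1.56  0.36  0.67 -2.21] 44.92583513259888
18744
[ 0.56658585 -0.37365333  0.24005727] [-0.82102611  0.31871811  0.47364004] elev 61.72916021825962
mid [ 0.57 -0.2   0.32] [-0.65  0.58  0.97  0.36  1.85 -0.59] 0.0
hi [ 0.572 -0.062  0.111] [-0.46  0.63  1.48  0.41  1.26 -0.63] 0.0
lay [ 0.572 -0.062  0.011] [-0.46  0.76  1.54  0.44  1.08 -0.72] 0.0
row [1.804, 2.922, 0.322, 0.028, 0.282, 0.396]
```

Call:
move_arm --pt "0.03 0.3 -0.25 0 0 0" --pt "0.07 0.6 -0.58 0 0 0" --pt "0.07 0.83 -0.58 0 0 0"

```text
time: 6.5
tool_pos: [0.5855, -0.2908, 0.2838]
tool_rot: [-3.139, 0.582, 2.772]
contact_force: [-0.2, -0.2, -4.1]
opening: 0.0596
grip_force: 44.9
```

Call:
move_arm --pt "0.03 0.4 -0.29 0 0 0" --pt "0.07 0.7 -0.5 0 0 0" --pt "0.07 0.83 -0.58 0 0 0" --pt "0.07 0.83 -0.58 0 0 0"

```text
time: 7.0
tool_pos: [0.5809, -0.1998, 0.3266]
tool_rot: [-3.139, 0.58, 2.773]
contact_force: [0.8, -0.1, -4.2]
opening: 0.0598
grip_force: 44.9
```

Call:
move_arm --pt "0 0 0 0.003 0.028 0.04" --pt "0 0 0 0.006 0.056 0.08" --pt "0 0 0 0.008 0.085 0.119" --pt "0 0 0 0.011 0.113 0.158" --pt "0 0 0 0.014 0.141 0.198" --pt "0 0 0 0.017 0.169 0.238" --pt "0 0 0 0.02 0.197 0.277" --pt "0 0 0 0.022 0.226 0.317" --pt "0 0 0 0.025 0.254 0.356" --pt "0 0 0 0.028 0.282 0.396" --pt "0 0 0 0.028 0.282 0.396"

```text
time: 8.38
tool_pos: [0.5813, -0.2035, 0.3244]
tool_rot: [3.141, -0.435, 1.568]
contact_force: [0.0, -0.8, -3.8]
opening: 0.0596
grip_force: 44.9
```

```bash
python3 - <<'E'
from h import *
p,M,s=cur();print(p,s['tool_rot'],s['qpos'].round(2),s['grip_force'])
c,P,E,f=cam('wrist');save('w2.png',c['image'])
S=P[190:278,255:310].reshape(-1,3);S=S[~np.isnan(S[:,0])];o,n=plane(S);print(o,n,'elev',np.degrees(np.arccos(n[2])))
cen=np.array([.572,-.04,0.019]);x,y,z=term(np.radians(-90),0);T=tool(x,y,z,np.radians(25))
g=cen+.03*x+.009*z;tcp=g+.019*T[:,2]
rel(tcp+[0,0,.1],T);print(tcp)
E
```

```text
[ 0.58126872 -0.20348306  0.32436033] [ 3.14141946 -0.43489033  1.56844135] [-0.64  0.6   0.92  0.36  1.87 -0.57] 44.92407023906708
[ 0.58159397 -0.18494251  0.34681767] [0.00173699 0.16575339 0.9861657 ] elev 9.541531975513445
row [0.376, -0.098, 2.538, 0.001, 0.001, 0.0]
[ 0.572      -0.06197025  0.01078015]
```

View pics/w2.png

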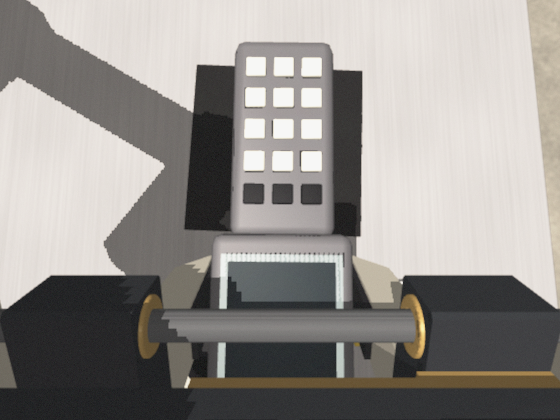

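The terminal is held at the head (220–350, 235–375), keypad above it (235–332, 45–230), with the mat behind. Next I'll measure the slip from the keypad face.

```bash
python3 - <<'E'
from h import *
p,M,s=cur()
c,P,E,f=cam('wrist')
for nm,v0,v1,u0,u1 in(('key',60,215,245,322),('scr',258,300,230,335)):
    S=P[v0:v1,u0:u1].reshape(-1,3);S=S[~np.isnan(S[:,0])];o,n=plane(S)
    S=S[np.abs((S-o)@n)<.004];o,n=plane(S);print(nm,o.round(4),n.round(3),'tool',((o-p)@M).round(4),'tilt',np.degrees(n[:2]).round(2))
r=P[60:215,225:345];k=r[np.abs((r-o)@n)<.03]
x,y,z=term(np.radians(-90),0);print(((np.array([.58,-.2,.33])-p)@M))
E
```

```text
key [ 0.582  -0.1419  0.3467] [-0.003 -0.01   1.   ] tool [0.0641 0.0007 0.0062] tilt [-0.15 -0.58]
scr [ 0.5816 -0.2028  0.3508] [-0.001  0.009  1.   ] tool [ 0.0105  0.0003 -0.0231] tilt [-0.07  0.51]
[ 0.00435197 -0.00133949 -0.00305111]
```

Call:
move_arm --pt "0.06 -0.01 0.4 0 0 0" --pt "0.125 -0.03 0.846 0 0 0" --pt "0.125 -0.03 0.846 0 0 0"

```text
time: 8.85
tool_pos: [0.577, -0.1514, 0.2536]
tool_rot: [-3.14, -0.436, 1.574]
contact_force: [-0.3, -0.2, -2.9]
opening: 0.0598
grip_force: 44.9
```

Call:
move_arm --pt "0.06 -0.01 0.4 0 0 0" --pt "0.125 -0.03 0.846 0 0 0" --pt "0.125 -0.03 0.846 0 0 0"

```text
time: 9.22
tool_pos: [0.5749, -0.1057, 0.1833]
tool_rot: [3.141, -0.434, 1.574]
contact_force: [0.2, -0.4, -3.0]
opening: 0.0595
grip_force: 44.9
```

Call:
move_arm --pt "0.06 -0.02 0.4 0 0 0" --pt "0.125 -0.04 0.846 0.001 0.001 0" --pt "0.125 -0.04 0.846 0.001 0.001 0"

```text
time: 9.6
tool_pos: [0.5717, -0.0597, 0.1124]
tool_rot: [-3.14, -0.437, 1.574]
contact_force: [-0.1, -0.5, -2.9]
opening: 0.0597
grip_force: 44.9
```

Call:
move_arm --pt "-0.085 0 0.181 0 0 0" --pt "-0.17 0 0.362 0 0 0" --pt "-0.254 0 0.544 0 0 0" --pt "-0.32 0 0.69 0 0 0" --pt "-0.36 0 0.77 0 0 0" --pt "-0.389 0 0.833 0 0 0" --pt "-0.389 0 0.833 0 0 0"

```text
time: 10.48
tool_pos: [0.5719, -0.0604, 0.0206]
tool_rot: [-3.141, -0.437, 1.572]
contact_force: [-0.1, 0.1, -3.3]
opening: 0.0595
grip_force: 44.9
```

```bash
python3 - <<'E'
from h import *
p,M,s=cur();print(s['qpos'].round(2))
cen=np.array([.572,-.04,0.019]);x,y,z=term(np.radians(-90),0);T=tool(x,y,z,np.radians(25))
rel(cen+.03*x+.009*z+.019*T[:,2],T)
c,P,E,f=cam('wrist')
S=P[60:215,245:322].reshape(-1,3);S=S[~np.isnan(S[:,0])];o,n=plane(S);print(o.round(4),np.degrees(n[:2]).round(2))
E
```

```text
[-0.46  0.75  1.54  0.44  1.1  -0.71]
row [-0.056, 0.001, 0.083, -0.0, -0.0, 0.0]
[5.726e-01 3.000e-04 4.220e-02] [-0.   -0.79]
```

Call:
move_arm --pt "-0.013 0 0.027 0 0 0" --pt "-0.025 0 0.054 0 0 0" --pt "-0.034 0 0.072 0 0 0" --pt "-0.034 0 0.072 0 0 0"

```text
time: 11.02
tool_pos: [0.5719, -0.0603, 0.0135]
tool_rot: [-3.141, -0.437, 1.572]
contact_force: [-1.4, 1.1, 2.7]
opening: 0.0596
grip_force: 45.0
```

Call:
move_arm --pt "-0.004 0 0.009 0 0 0" --pt "-0.008 0 0.017 0 0 0" --pt "-0.008 0 0.017 0 0 0"

```text
time: 11.4
tool_pos: [0.5719, -0.0602, 0.0133]
tool_rot: [3.141, -0.438, 1.572]
contact_force: [-5.8, 0.7, 16.2]
opening: 0.0597
grip_force: 45.0
```

Call:
move_arm --pt "0.006 0 -0.012 0 0 0" --pt "0.006 0 -0.012 0 0 0"

```text
time: 11.65
tool_pos: [0.572, -0.0603, 0.0134]
tool_rot: [-3.141, -0.437, 1.572]
contact_force: [-3.8, 1.0, 10.0]
opening: 0.0599
grip_force: 45.0
```

Call:
move_arm --pt "0 0 0 0 0 0" --pt "0 0 0 0 0 0" --pt "0 0 0 0 0 0" --pt "0 0 0 0 0 0" --pt "0 0 0 0 0 0" --pt "0 0 0 0 0 0" --fingers 1

```text
time: 12.4
tool_pos: [0.572, -0.0605, 0.0123]
tool_rot: [-3.141, -0.437, 1.572]
contact_force: [-0.3, -0.6, 0.3]
opening: 0.0918
grip_force: 0.0
```

Call:
move_arm --pt "0 0 -0.3 0 0 0" --pt "0 0 -0.6 0 0 0" --pt "0 0 -0.9 0 0 0" --pt "0 0 -0.9 0 0.05 0" --pt "0 0 -0.9 0 0.1 0" --pt "0 0 -0.9 0 0.139 0" --pt "0 0 -0.9 0 0.139 0"

```text
time: 13.28
tool_pos: [0.5713, -0.0997, 0.092]
tool_rot: [-3.136, -0.874, 1.565]
contact_force: [0.1, 0.3, -0.0]
opening: 0.0919
grip_force: 0.0
```

```bash
python3 - <<'E'
from h import *
p,M,s=cur();print(s['qpos'].round(2),s['tool_pos'],s['tool_rot'])
c,P,E,f=cam('wrist');save('w3.png',c['image']);np.savez('w3.npz',P=P,im=c['image'])
t,P2,_,_=cam('top');np.savez('t3.npz',P=P2,im=t['image'])
E
```

```text
[-0.66  0.85  1.34  0.65  1.58 -0.87] [ 0.57134516 -0.0996637   0.09198118] [-3.13597434 -0.87428768  1.5651852 ]
```

View pics/w3.png

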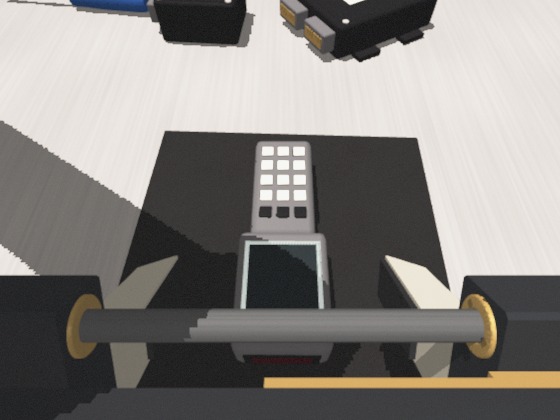

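The terminal lies screen up on the mat, keypad at (255–313, 142–235). I had tilted the tool the wrong way, so I'll fix that as I plan the keypad grip.

```bash
python3 - <<'E'
from h import *
import fk
d=np.load('w3.npz');P=d['P']
k=P[120:240,235:335].reshape(-1,3);k=k[np.abs(k[:,2]-.033)<.008]
print('key z',np.median(k[:,2]),'x',np.percentile(k[:,0],[0.5,99.5]),'ymax(tail)',np.percentile(k[:,1],99.5))
o,n=plane(k[np.abs(k[:,2]-np.median(k[:,2]))<.003]);print(np.degrees(n[:2]))
r=cv2.minAreaRect(k[:,:2].astype(np.float32));print(r)
kk=k[(k[:,1]>-.02)]
b=[[a,np.percentile(kk[np.abs(kk[:,1]-a)<.003][:,0],[2,98]).mean()] for a in np.arange(-.015,.04,.006)]
sl=np.polyfit(*np.array(b).T,1);print('axis slope deg',np.degrees(np.arctan(sl[0])),'x at y=-.02',np.polyval(sl,-.02))
H=P[235:330,225:340].reshape(-1,3);H=H[np.abs(H[:,2]-.037)<.006];print('head z',np.median(H[:,2]),np.percentile(H[:,0],[.5,99.5]),'ymax',np.percentile(H[:,1],99.5))
E
```

```text
key z 0.0341375963389699 x [0.54675996 0.59739549] ymax(tail) 0.045777529767764426
[0.0614726  0.11788399]
((0.5724542140960693, -0.0011722184717655182), (0.09684350341558456, 0.05874006077647209), 89.95892333984375)
axis slope deg 0.6655339760539243 x at y=-.02 0.5724831206848267
head z 0.038716970986342455 [0.54242438 0.60145195] ymax -0.04560125294948521
```

```bash
cat > plan.py <<'E'
from h import *
import fk
c=np.array([.572,-.040,.019]);x,y,z=term(np.radians(-90),0);F=tool(x,y,z,0)
reg=c-.022*x+.007*z+.019*F[:,2]
L=np.array([.665,.2847,.0385])
def scan(beta,dist=.12,yaw=-90):
    x,y,z=term(np.radians(yaw),-np.radians(90-beta));T=tool(x,y,z,0)
    return L-x*(dist+.108)+.007*z+.019*T[:,2],T
E
python3 - <<'E'
from plan import *
q=cur()[2]['qpos']
S,T=scan(20)
L1=[('up',reg+[0,0,.11],F),('reg',reg,F),('lift',reg+[0,0,.25],F)]
m=reg+[0,0,.25]
from scipy.spatial.transform import Slerp
sl=Slerp([0,1],R.from_matrix([F,T]))
for t in(.25,.5,.75,1):L1.append((f's{t}',m+(S+[0,0,.04]-m)*t,sl(t).as_matrix()))
L1.append(('scan',S,T))
for n,pp,MM in L1:
    q,er=fk.ik(pp,MM,q);print(n,pp.round(3),q.round(2),round(er,4))
rel(reg+[0,0,.11],F)
E
```

```text
up [ 0.572 -0.018  0.117] [-0.17  0.53  1.54  0.    1.07 -0.17] 0.0
reg [ 0.572 -0.018  0.007] [-0.17  0.68  1.63 -0.    0.83 -0.17] 0.0
lift [ 0.572 -0.018  0.257] [-0.17  0.41  1.34  0.    1.39 -0.17] 0.0
s0.25 [0.595 0.08  0.265] [-0.15  0.46  1.28  0.3   1.46 -0.2 ] 0.0
s0.5 [0.618 0.178 0.273] [-0.13  0.52  1.27  0.61  1.47 -0.23] 0.0
s0.75 [0.642 0.276 0.281] [-0.08  0.61  1.27  0.92  1.44 -0.3 ] 0.0
s1 [0.665 0.374 0.289] [-0.    0.74  1.27  1.25  1.43 -0.41] 0.0
scan [0.665 0.374 0.249] [-0.    0.78  1.3   1.26  1.41 -0.48] 0.0
row [0.696, -0.0, 0.466, -0.0, -0.277, 0.0]
```

Call:
move_arm --pt "0.17 0 0.11 0 -0.05 0" --pt "0.35 0 0.23 0 -0.1 0" --pt "0.5 0 0.33 0 -0.15 0" --pt "0.6 0 0.4 0 -0.2 0" --pt "0.7 0 0.466 0 -0.25 0" --pt "0.7 0 0.466 0 -0.277 0" --pt "0.7 0 0.466 0 -0.277 0"

```text
time: 14.25
tool_pos: [0.5722, -0.0152, 0.1195]
tool_rot: [3.139, -0.002, 1.577]
contact_force: [0.4, -0.8, 0.2]
opening: 0.0919
grip_force: 0.0
```

```bash
python3 - <<'E'
from plan import *
rel(reg,F)
p,M,s=cur()
d,P,E,f=cam('wrist');save('w4.png',d['image'])
k=P.reshape(-1,3);k=k[(np.abs(k[:,2]-.034)<.004)&(np.abs(k[:,0]-.572)<.04)&(k[:,1]>-.03)&(k[:,1]<.06)]
print('key',np.percentile(k[:,0],[.5,99.5]),np.percentile(k[:,1],99.5),len(k))
E
```

```text
row [-0.031, -0.006, 1.125, 0.001, -0.001, 0.002]
key [0.55074257 0.59484631] 0.047924336149820786 7329
```

Call:
move_arm --pt "-0.02 -0.006 0.35 0 0 0.002" --pt "-0.02 -0.006 0.65 0 0 0.002" --pt "-0.02 -0.006 0.65 0 0 0.002"

```text
time: 14.68
tool_pos: [0.5697, -0.0203, 0.0509]
tool_rot: [-3.137, -0.005, 1.564]
contact_force: [-0.1, -0.6, -0.3]
opening: 0.0916
grip_force: 0.0
```

Call:
move_arm --pt "0 0 0.15 0 0 0" --pt "0 0 0.3 0 0 0" --pt "0 0 0.4 0 0 0" --pt "0 0 0.46 0 0 0" --pt "0 0 0.46 0 0 0"

```text
time: 15.3
tool_pos: [0.5711, -0.0194, 0.0062]
tool_rot: [-3.14, -0.003, 1.566]
contact_force: [-0.2, -0.1, 0.5]
opening: 0.0917
grip_force: 0.0
```

Call:
move_arm --pt "0 0 0 0 0 0" --pt "0 0 0 0 0 0" --pt "0 0 0 0 0 0" --pt "0 0 0 0 0 0" --pt "0 0 0 0 0 0" --pt "0 0 0 0 0 0" --pt "0 0 0 0 0 0" --fingers -1 --newtons 50

```text
time: 16.18
tool_pos: [0.5715, -0.0195, 0.0067]
tool_rot: [-3.142, -0.003, 1.566]
contact_force: [0.2, -1.0, 0.8]
opening: 0.0459
grip_force: 50.0
```

```bash
python3 - <<'E'
from plan import *
p,M,s=cur();print(p,s['tool_rot'],s['qpos'].round(2))
S,T=scan(20)
rel([.618,.178,.32],F)
rel(S+[0,0,.04],T,(S+[0,0,.04],F))
E
```

```text
[ 0.57148297 -0.01952027  0.00672121] [-3.14151375e+00 -2.98846442e-03  1.56554225e+00] [-0.17  0.68  1.63  0.    0.83 -0.17]
row [1.987, 0.455, -3.127, -0.0, -0.001, -0.002]
row [0.0, 0.0, 0.0, 0.0, 0.389, 0.0]
```

Call:
move_arm --pt "0 0 -0.05 0 0 0" --pt "0 0 -0.15 0 0 0" --pt "0 0 -0.35 0 0 0" --pt "0 0 -0.6 0 0 0" --pt "0 0 -0.9 0 0 0" --pt "0 0 -0.9 0 0 0"

```text
time: 16.92
tool_pos: [0.5729, -0.02, 0.0991]
tool_rot: [3.137, -0.002, 1.566]
contact_force: [0.3, 0.9, -3.5]
opening: 0.0459
grip_force: 50.0
```

Call:
move_arm --pt "0.15 0.04 -0.2 0 0 0" --pt "0.4 0.1 -0.45 0 0 0" --pt "0.66 0.15 -0.75 0 0 0"

```text
time: 17.3
tool_pos: [0.5858, 0.0464, 0.1705]
tool_rot: [-3.137, -0.003, 1.565]
contact_force: [0.6, -1.0, -2.7]
opening: 0.0456
grip_force: 50.0
```

Call:
move_arm --pt "0.33 0.07 -0.37 0 0 0" --pt "0.66 0.15 -0.75 0 0 0"

```text
time: 17.55
tool_pos: [0.6015, 0.1125, 0.2463]
tool_rot: [-3.138, -0.003, 1.565]
contact_force: [0.0, -0.5, -3.4]
opening: 0.0457
grip_force: 50.0
```

Call:
move_arm --pt "0.33 0.07 -0.37 0 0 0" --pt "0.55 0.12 -0.6 0 0 0" --pt "0.66 0.15 -0.75 0 0 0" --pt "0.66 0.15 -0.75 0 0 0"

```text
time: 18.05
tool_pos: [0.6177, 0.1781, 0.3215]
tool_rot: [-3.141, -0.003, 1.567]
contact_force: [-0.5, 0.1, -3.5]
opening: 0.0455
grip_force: 50.0
```

```bash
python3 - <<'E'
from plan import *
p,M,s=cur();print(p,s['qpos'].round(2))
d,P,E,f=cam('wrist');save('w5.png',d['image'])
Q=P.reshape(-1,3);t=(Q-p)@M
for nm,x0,x1 in(('key',.02,.06),('head',-.10,-.04)):
    S=Q[(np.abs(t[:,1])<.018)&(t[:,0]>x0)&(t[:,0]<x1)&(np.abs(t[:,2])<.08)]
    if len(S)>50:
        o,n=plane(S);S=S[np.abs((S-o)@n)<.004];o,n=plane(S);print(nm,len(S),((o-p)@M).round(4),'tilt deg x,y',np.degrees(n[:2]).round(2))
k=(np.abs(t[:,2]-.003)<.012)&(np.abs(t[:,1])<.03)&(t[:,0]>.02);print('tail x',np.percentile(t[k,0],99.5),'y',np.percentile(t[k,1],[1,99]))
E
```

```text
[0.6176723  0.17810664 0.32145695] [0.16 0.53 0.97 0.   1.64 0.16]
key 3653 [ 0.0417  0.0002 -0.0273] tilt deg x,y [-0.36  6.73]
tail x 0.06828005770417864 y [-0.02013335  0.02058956]
```

View pics/w5.png

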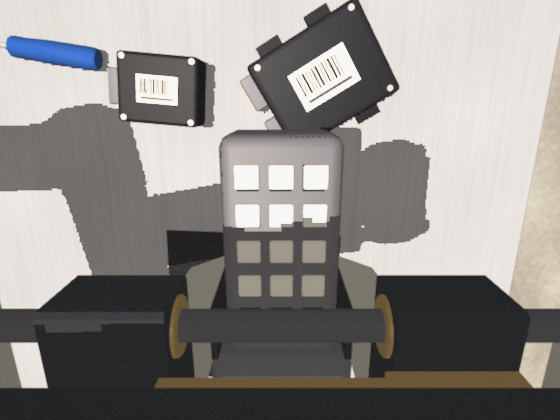

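The wrist view shows the keypad half held between the fingers (225–342, 135–320). The large module's label is at (322,77) and the small module at (157,90). I'll print a profile to check the terminal's tilt in the grip.

```bash
python3 - <<'E'
from plan import *
p,M,s=cur()
d,P,E,f=cam('wrist')
t=(P-p)@M
for v in range(130,320,10): print(v,t[v,275:290].mean(0).round(4).tolist(),end=' ')
k=t[150:300,235:330].reshape(-1,3)
a=np.linalg.lstsq(np.c_[k[:,:2],np.ones(len(k))],k[:,2],rcond=None)[0];print('\nfit',a,np.degrees(np.arctan(a[0])))
tail=t[128:150,250:310].reshape(-1,3);tail=tail[tail[:,2]<.02];print('tail',tail[:,0].max())
E
```

```text
130 [0.0682, 0.0003, -0.0093] 140 [0.0659, 0.0002, -0.0252] 150 [nan, nan, nan] 160 [0.0589, 0.0002, -0.0265] 170 [0.0556, 0.0002, -0.0282] 180 [0.052, 0.0002, -0.0282] 190 [0.0479, 0.0002, -0.0264] 200 [0.0442, 0.0002, -0.0267] 210 [0.0407, 0.0002, -0.0279] 220 [0.0369, 0.0002, -0.028] 230 [nan, nan, nan] 240 [0.0286, 0.0003, -0.0273] 250 [nan, nan, nan] 260 [0.0209, 0.0003, -0.0284] 270 [0.0157, 0.0003, -0.0264] 280 [0.0122, 0.0003, -0.0281] 290 [0.008, 0.0003, -0.0284] 300 [0.0028, 0.0003, -0.027] 310 [0.0306, 0.0001, -0.0796]  ** On entry to DLASCL parameter number  4 had an illegal value
 ** On entry to DLASCL parameter number  4 had an illegal valueTraceback (most recent call last):
  File "<stdin>", line 7, in <module>
    x, resids, rank, s = _umath_linalg.lstsq(a, b, rcond,
                         ~~~~~~~~~~~~~~~~~~~^^^^^^^^^^^^^
                                             signature=signature)
                                             ^^^^^^^^^^^^^^^^^^^^
    raise LinAlgError("SVD did not converge in Linear Least Squares")
numpy.linalg.LinAlgError: SVD did not converge in Linear Least Squares
```

```bash
python3 - <<'E'
from plan import *
d,P,E,f=cam('wrist');im=d['image']
w=((im.min(2)>150)&(np.abs(P[...,2]-.039)<.008)).astype(np.uint8);w[130:]=0;w[:,:270]=0
w=cv2.morphologyEx(w,cv2.MORPH_CLOSE,np.ones((9,9)))
c=max(cv2.findContours(w,0,2)[0],key=cv2.contourArea);r=cv2.minAreaRect(c);print(r)
W=np.zeros_like(w);cv2.drawContours(W,[c],-1,1,-1);q=P[W>0];q=q[~np.isnan(q[:,0])]
print('label',cv2.minAreaRect(q[:,:2].astype(np.float32)),np.median(q[:,2]))
L=np.array([.666,.2847,.0385])
for b in(20,):
    x,y,z=term(np.radians(-90),-np.radians(90-b));T=tool(x,y,z,0)
    S=L-x*(.12+.103)+.0065*z+.019*T[:,2]
    print(S);rel(S+[0,0,.04],T);rel(S,T,(S+[0,0,.04],T))
E
```

```text
((325.5892333984375, 74.96144104003906), (42.850093841552734, 67.93307495117188), 58.49573516845703)
label ((0.66581791639328, 0.2831272482872009), (0.07107597589492798, 0.04609747231006622), 30.54013442993164) 0.039443000832615205
[0.666      0.37271665 0.2437762 ]
row [1.963, 0.48, 0.367, 0.0, 0.388, -0.002]
row [-0.376, 0.0, 0.137, 0.0, 0.0, 0.0]
```

Call:
move_arm --pt "0.3 0.08 0.0 0 0 0" --pt "0.65 0.16 0.0 0 0 0" --pt "0.98 0.24 0.0 0 0 0"

```text
time: 18.58
tool_pos: [0.6421, 0.2751, 0.3212]
tool_rot: [-3.139, -0.002, 1.564]
contact_force: [0.2, 0.5, -3.5]
opening: 0.0454
grip_force: 50.0
```

Call:
move_arm --pt "0.1 0.02 0 0 0.03 0" --pt "0.2 0.05 0 0 0.07 0" --pt "0.35 0.08 0 0 0.115 0" --pt "0.5 0.12 0.05 0 0.16 0" --pt "0.65 0.16 0.1 0 0.205 0" --pt "0.8 0.2 0.15 0 0.25 0" --pt "0.9 0.22 0.25 0 0.295 0" --pt "0.98 0.24 0.36 0 0.34 -0.001" --pt "0.98 0.24 0.36 0 0.37 -0.001" --pt "0.98 0.24 0.36 0 0.388 -0.002" --pt "0.98 0.24 0.36 0 0.388 -0.002"

```text
time: 19.95
tool_pos: [0.6666, 0.3716, 0.2837]
tool_rot: [-3.136, -1.219, 1.563]
contact_force: [0.5, -0.1, -3.6]
opening: 0.0456
grip_force: 50.0
```

```bash
python3 - <<'E'
from plan import *
p,M,s=cur();print(s['qpos'].round(2),s['grip_force'],s['opening'])
d,P,E,f=cam('wrist');save('w6.png',d['image'])
t=(P-p)@M
print([t[v,275:290].mean(0).round(4)[[0,2]].tolist() for v in range(150,300,15)])
L=np.array([.666,.284,.0385])
xt=-M[:,0];g=p-.019*M[:,2];w=g+.103*xt+.0065*M[:,2]
r=L-w;print('window',w,'along',r@xt,'y',r@M[:,1],'z',r@M[:,2],'ang',np.degrees(np.arccos(-xt[2])))
x,y,z=term(np.radians(-90),-np.radians(70));T=tool(x,y,z,0)
rel(L-x*.223+.0065*z+.019*T[:,2],T)
s_,Ps,_,_=cam('side');save('s6.png',cv2.resize(s_['image'][80:280,120:380],(780,600)))
E
```

```text
[-0.01  0.74  1.27  1.25  1.43 -0.41] 49.99829649925232 0.045570058047994355
[[0.0632, -0.0267], [0.0581, -0.028], [0.0528, -0.0284], [0.0468, -0.0265], [nan, nan], [0.0358, -0.0284], [nan, nan], [0.0237, -0.0285], [0.0166, -0.0267], [0.0107, -0.0281]]
window [0.66625995 0.32445232 0.1912746 ] along 0.15736373452660124 y 0.00014201377553154523 z 0.014600340536121803 ang 20.131935515136043
row [-0.388, -0.007, 0.141, 0.001, 0.001, -0.0]
```

View pics/s6.png

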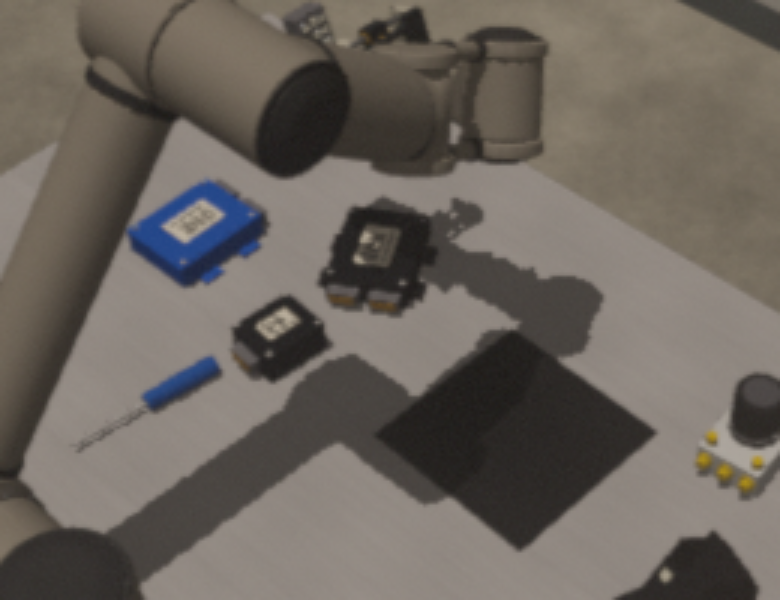

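The side view shows the arm over the module, with the module at (380,255) and everything else undisturbed. Now I'll lower about 40 mm and hold.

Call:
move_arm --pt "-0.08 0 0.03 0 0 0" --pt "-0.2 0 0.07 0 0 0" --pt "-0.3 -0.007 0.11 0 0 0" --pt "-0.37 -0.007 0.135 0.001 0.001 0" --pt "-0.388 -0.007 0.141 0.001 0.001 0" --pt "-0.388 -0.007 0.141 0.001 0.001 0"

```text
time: 20.8
tool_pos: [0.666, 0.3731, 0.2455]
tool_rot: [3.136, -1.225, 1.578]
contact_force: [-0.0, 0.0, -3.3]
opening: 0.0456
grip_force: 50.0
```

Call:
move_arm --pt "0 0 0 0 0 0" --pt "0 0 0 0 0 0" --pt "0 0 0 0 0 0" --pt "0 0 0 0 0 0" --pt "0 0 0 0 0 0" --pt "0 0 0 0 0 0" --pt "0 0 0 0 0 0" --pt "0 0 0 0 0 0" --pt "0 0 0 0 0 0" --pt "0 0 0 0 0 0" --pt "0 0 0 0 0 0" --pt "0 0 0 0 0 0"

```text
time: 22.3
tool_pos: [0.6659, 0.3732, 0.2455]
tool_rot: [3.136, -1.225, 1.578]
contact_force: [0.1, -0.1, -4.1]
opening: 0.0454
grip_force: 50.0
```

```bash
python3 - <<'E'
from plan import *
p,M,s=cur()
L=np.array([.666,.284,.0385])
xt=-M[:,0];g=p-.019*M[:,2];w=g+.103*xt+.0065*M[:,2]
r=L-w;print('window',w,'along',r@xt,'y',r@M[:,1],'z',r@M[:,2],'ang',np.degrees(np.arccos(-xt[2])),s['qvel'].round(3))
E
```

```text
window [0.66619033 0.32648535 0.15279755] along 0.12193107584830759 y -0.000502805366359489 z -0.001237323440765013 ang 19.809211438161157 [ 0.    -0.     0.002  0.001  0.001  0.001]
```

Call:
move_arm --pt "0 0 0 0 0 0" --pt "0 0 0 0 0 0" --pt "0 0 0 0 0 0" --pt "0 0 0 0 0 0" --pt "0 0 0 0 0 0" --pt "0 0 0 0 0 0" --pt "0 0 0 0 0 0" --pt "0 0 0 0 0 0"

```text
time: 23.3
tool_pos: [0.6659, 0.3731, 0.2455]
tool_rot: [3.136, -1.225, 1.578]
contact_force: [0.2, -0.3, -3.7]
opening: 0.0453
grip_force: 50.0
```

Call:
move_arm --pt "0.1 0 -0.035 0 0 0" --pt "0.25 0 -0.09 0 0 0" --pt "0.388 0 -0.141 0 0 0"

```text
time: 23.68
tool_pos: [0.666, 0.3731, 0.2888]
tool_rot: [3.132, -1.225, 1.583]
contact_force: [0.3, -0.3, -3.4]
opening: 0.0456
grip_force: 50.0
```

Call:
move_arm --pt "0 -0.02 -0.06 0 -0.03 0" --pt "0 -0.05 -0.15 0 -0.07 0" --pt "0 -0.08 -0.28 0 -0.115 0" --pt "0 -0.12 -0.42 0 -0.16 0" --pt "0 -0.16 -0.56 0 -0.205 0" --pt "0 -0.2 -0.7 0 -0.25 0" --pt "0 -0.22 -0.85 0 -0.295 0" --pt "0 -0.24 -0.98 0 -0.34 0" --pt "0 -0.24 -0.98 0 -0.37 0" --pt "0 -0.24 -0.98 0 -0.39 0" --pt "0 -0.24 -0.98 0 -0.39 0"

```text
time: 25.05
tool_pos: [0.6414, 0.2824, 0.3207]
tool_rot: [3.14, -0.002, 1.575]
contact_force: [0.4, 0.2, -4.4]
opening: 0.0458
grip_force: 50.0
```

```bash
python3 - <<'E'
from plan import *
p,M,s=cur();print(s['qpos'].round(2))
d,P,E,f=cam('wrist');t=(P-p)@M
print([t[v,275:290].mean(0).round(4)[[0,2]].tolist() for v in range(150,300,15)])
rel([.572,-.0195,.11],F)
E
```

```text
[0.31 0.67 0.73 0.   1.74 0.3 ]
[[0.0625, -0.0265], [0.0574, -0.0279], [0.0521, -0.0284], [0.046, -0.0264], [0.0408, -0.0282], [0.035, -0.0283], [0.0286, -0.0273], [0.0228, -0.028], [0.0159, -0.0267], [0.0103, -0.0284]]
row [-3.014, -0.71, 2.098, 0.001, -0.001, 0.001]
```

Call:
move_arm --pt "-0.3 -0.07 0.05 0 0 0" --pt "-0.75 -0.16 0.2 0 0 0" --pt "-0.9 -0.2 0.3 0 0 0"

```text
time: 25.48
tool_pos: [0.6217, 0.1877, 0.2901]
tool_rot: [3.14, -0.001, 1.569]
contact_force: [0.6, -0.3, -4.0]
opening: 0.0456
grip_force: 50.0
```

Call:
move_arm --pt "-0.45 -0.1 0.25 0 0 0" --pt "-0.9 -0.2 0.5 0 0 0"

```text
time: 25.72
tool_pos: [0.602, 0.0991, 0.24]
tool_rot: [3.138, -0.002, 1.572]
contact_force: [0.6, -0.1, -3.2]
opening: 0.0453
grip_force: 50.0
```

Call:
move_arm --pt "-0.45 -0.1 0.3 0 0 0" --pt "-0.8 -0.18 0.5 0 0 0" --pt "-0.9 -0.2 0.6 0 0 0"

```text
time: 26.1
tool_pos: [0.5819, 0.0081, 0.1794]
tool_rot: [3.141, -0.001, 1.568]
contact_force: [-0.4, 0.6, -2.9]
opening: 0.0454
grip_force: 50.0
```

Call:
move_arm --pt "-0.15 -0.05 0.3 0 0 0" --pt "-0.31 -0.11 0.6 0.001 -0.001 0.001" --pt "-0.31 -0.11 0.7 0.001 -0.001 0.001" --pt "-0.31 -0.11 0.7 0.001 -0.001 0.001"

```text
time: 26.6
tool_pos: [0.5726, -0.0198, 0.1102]
tool_rot: [-3.141, 0.002, 1.57]
contact_force: [0.5, 0.6, -3.1]
opening: 0.0455
grip_force: 50.0
```

Call:
move_arm --pt "0 0 0.2 0 0 0" --pt "0 0 0.45 0 0 0" --pt "0 0 0.7 0 0 0" --pt "0 0 0.85 0 0 0" --pt "0 0 0.92 0 0 0" --pt "0 0 0.95 0 0 0" --pt "0 0 0.95 0 0 0"

```text
time: 27.48
tool_pos: [0.5725, -0.0208, 0.0154]
tool_rot: [-3.141, 0.003, 1.57]
contact_force: [-0.6, -0.3, -3.3]
opening: 0.0455
grip_force: 50.0
```

Call:
move_arm --pt "0 0 0.025 0 0 0" --pt "0 0 0.05 0 0 0" --pt "0 0 0.075 0 0 0" --pt "0 0 0.075 0 0 0"

```text
time: 27.98
tool_pos: [0.572, -0.0208, 0.0072]
tool_rot: [-3.14, 0.003, 1.57]
contact_force: [-0.4, 1.4, -3.5]
opening: 0.0461
grip_force: 50.0
```

Call:
move_arm --pt "0 0 0.005 0 0 0" --pt "0 0 0.01 0 0 0" --pt "0 0 0.01 0 0 0"

```text
time: 28.35
tool_pos: [0.5721, -0.0209, 0.0068]
tool_rot: [-3.141, 0.003, 1.57]
contact_force: [-2.4, -1.1, 1.7]
opening: 0.0461
grip_force: 50.0
```

Contact with the mat. Release and retreat.

Call:
move_arm --pt "0 0 0 0 0 0" --pt "0 0 0 0 0 0" --pt "0 0 0 0 0 0" --pt "0 0 0 0 0 0" --pt "0 0 0 0 0 0" --pt "0 0 0 0 0 0" --fingers 1

```text
time: 29.1
tool_pos: [0.572, -0.0208, 0.0063]
tool_rot: [-3.14, 0.003, 1.57]
contact_force: [-0.2, -0.3, -0.4]
opening: 0.0917
grip_force: 0.0
```

Call:
move_arm --pt "0 0 -0.15 0 0 0" --pt "0 0 -0.5 0 0 0" --pt "0 0 -0.95 0 0 0" --pt "0 0 -0.95 0 0 0"

```text
time: 29.6
tool_pos: [0.5747, -0.0208, 0.1061]
tool_rot: [3.134, 0.005, 1.57]
contact_force: [0.1, 0.1, 0.1]
opening: 0.092
grip_force: 0.0
```

Call:
move_arm --pt "0 0 -0.4 0 0 0" --pt "0 0 -0.8 0 0 0" --pt "0 0 -0.8 0 0 0" --pt "0 0 -0.8 0 0 0"

```text
time: 30.1
tool_pos: [0.5715, -0.0201, 0.1805]
tool_rot: [-3.139, 0.003, 1.57]
contact_force: [0.1, 0.0, -0.3]
opening: 0.0916
grip_force: 0.0
```

```bash
python3 - <<'E'
from plan import *
p,M,s=cur();print(p,s['contact_force'])
d,P,E,f=cam('wrist');save('w7.png',d['image'])
k=P.reshape(-1,3);k=k[(np.abs(k[:,2]-.036)<.007)&(np.abs(k[:,0]-.572)<.05)&(np.abs(k[:,1]+.03)<.12)]
o,n=plane(k);print(k.min(0),k.max(0),np.degrees(n[:2]))
E
```

```text
[ 0.5715336  -0.02009086  0.18050875] [ 0.06717171  0.01596961 -0.28317054]
[ 0.54235833 -0.12104538  0.02900767] [0.60240642 0.0477121  0.04099171] [0.07687999 2.17483189]
```

View pics/w7.png

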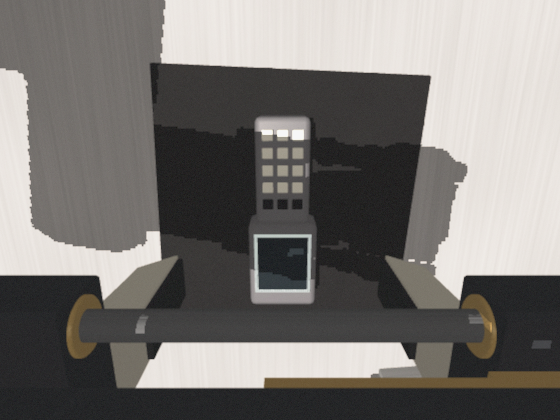

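The terminal lies flat, screen up on the mat (250–317, 117–303), and the gripper is clear of it.

```bash
python3 -c "
from cell import robot
print(robot.hand_in())"
```

```text
the job is handed in; nothing more can be done
None
```

I handed the job in at about 30 s. The terminal was drawn by its head, laid on the mat and regripped by the keypad. It was held steady about 120 mm from the large module's label for over 2 s, then laid back on the mat screen up. The judging result was not shown.

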